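# Stow the frost tools and hold the tray's sprung retaining rod at its mark

## Robot

A 6-joint arm with a two-finger parallel gripper is mounted at the origin on the work surface. World frame = base frame: x ahead of the robot, y to its left, z up, the work surface at z = 0. Lengths are in m, angles in rad, forces in N, time in s.
With the tool pointing down it reaches from about 0.275 to 0.825 m from the base axis. Payload 4.9 kg.
Tool frame: the origin (TCP) lies midway between the tips of the shut fingers; the grasp point (between the pads) lies 19 mm behind it (grip_point_offset is the distance from the TCP to the grasp point, in m); z points along the fingers, x is the direction in which the jaws open and shut, and the axes are right-handed (so a half turn about z gives the same grasp; the last joint's range is limited). The gripper opens to 85 mm and grips with 20 to 120 N. Pads are 22 mm wide; open, the fingers measure 114 mm over their backs; the gripper's body (76 mm by 85 mm) begins 54 mm behind the grasp point. The pads swing forward as they close: fully open they stand 13 mm farther back than shut.
Start: joints at [1.137, 0.326, -0.193, 1.052, 0, 1.437], TCP at [0.162, 0.525, 0.231] pointing down, gripper open.
Joint ranges: [-2.65, 2.65], [-0.97, 1.79], [-1.3, 1.35], [-1.93, 2.1], [-1.47, 1.37], [-3.14, 3.14]. Speed limits (rad/s): [2.57, 2.57, 3.14, 3.14, 3.14, 3.14].

## Interface

Orientations are given as a rotation vector (axis times angle).
In Python, from cell import * gives the robot as it stands. Calls block until the motion is done:
- movep(position, orientation): joint-space move of the TCP to a pose.
- move_l(position, velocity=0.15, rot=None, until_force=None): straight line of the TCP; rot=None keeps the orientation; velocity is the mean speed in m/s. With until_force (N) it stops when the force on the tool has changed by that much, and returns True; else False.
- set_joints(angles): joint-space move.
- let_go() and grab(newtons=None): open the fingers fully, or close them until they stop; newtons is the grip in N (None keeps the last).
- sleep(seconds).
- ik(position, orientation): joint angles nearest the present ones, or None.
- get_state(): the state.
- grab_frame(name): name is "scene" or "top"; returns a dict with "img" (480x640x3 uint8, red, green, blue), "fx", "fy", "cx", "cy" (pixels), "k1" (the pictures are not rectified: a ray, as slopes to the right and down, at radius r is drawn at 1 + k1 r^2 times it, then the intrinsics apply), "cam_to_world" (4x4, takes a point from camera to world coordinates). Camera axes: x right, y down, z forward; pixel columns grow to the right and rows downward; lengths in m; the calibration is good to about 2 mm. A picture is of the moment at which its call begins. There is no depth.
A pose or a line that the arm cannot do raises MotionError and nothing moves.
- sign_off(): hands the job in, once; it reports no verdict.
Trained networks look in the newest picture that a camera, given by its name, has taken for a name from the list of things; names that differ only in an ending like _2 or _b are one class to them, and where a whole thing is asked for, a point or a joint stands for the part that bears it (a point fixed in the world has none). Each returns a list of dicts, best first, with "score" (0 to 1); they miss things now and then, are a little off and sometimes report something else, mostly with a low value. They report only what shows in the picture. A call takes as long as a camera call. They do not tell look-alikes from the thing itself.
- spot_in(camera, name): "centre" ([column, row] in pixels, amid what is visible of it).
- silhouettes(camera, name): "mask" (480x640 bool, what is visible of it) and "centre" ([column, row] in pixels, amid what is visible of it).
- tip_of(camera, name): "centre" ([column, row] in pixels: a listed point, or the origin of a listed thing).
The state is a dict: "clock": time; "q": joint angles; "joint_velocities": joint speeds; "tau": joint torques, N m; "position": TCP position; "eef_rot": TCP orientation; "contact_force": force on the tool from outside, world axes, zero at the start; "wrist_torque": the same for the moment, N m; "finger_gap": opening from 0.0 (shut) to 1.0 (fully open).
Only numpy, scipy, OpenCV 4.12 (cv2) and the standard library are available. Lean on these libraries where they do the work, as an engineer would, in place of code of your own. Each camera call takes 0.05 s, during which the arm holds its last target.

## Task

Stow the frost brush and the frost scraper: lay each flat, all the way down, in the nest of the tray that has its outline, and let go of both. Then take the upright black grip of the tray's sprung retaining rod, draw the rod out over the tools until the grip is level with the thin dark steel mark fin on the tray's rim, and finish still holding it there against its spring, for it slides back if let go. Leave the tube rack, the sample box and the jar where they stand.

Things in the scene. Friction and masses are not known exactly. Their poses are not given: they have to be found in the camera images.
- tray: White tray fixed to the bench, x -82.5 to 82.5, y -120 to 135 mm from its origin on the bench. Floor 4 mm, nest walls 14 mm above the bench. Two nests along tray y: narrow handle slot at -y, wider head pocket at +y; each tool fits only its own nest, head to +y. Past the +x edge is the rod's sleeve: tube 18 mm thick along x, at y 50, axis 50 mm high, x 150 to 350.
- brush_nest (a point): Point on the floor of the brush nest (tray frame -39, -10, height 4 mm) over which the brush's origin belongs, axes as the tray's. Nearer the robot. From this point: handle slot 30 mm wide from y -101 to 24, then head pocket 46 mm wide to y 111. The brush, head towards +y, then has about 6 mm of play all round.
- scraper_nest (a point): Point on the floor of the scraper nest (tray frame 39, -10, height 4 mm) over which the scraper's origin belongs, axes as the tray's. Farther from the robot. From this point: handle slot 30 mm wide from y -101 to 29, then head pocket 64 mm wide to y 91. The scraper, head towards +y, then has about 6 mm of play all round.
- brush: Frost brush, pale wood, black bristles down, about 90 g, 200 mm long, flat on the bench. Origin on its underside under the handle near its balance point; x towards the head, z up. Handle x -95 to 30, 18 mm wide, 26 high; head x 30 to 105, 34 mm wide, 26 high. To clear the nest walls keep the fingertips 11 mm or more above its underside (the upper 15 mm of the handle can be gripped).
- brush_head (a point): Top middle of the brush's head, 67.5 mm along x from its origin.
- scraper: Frost scraper, grey handle, flat aluminium blade, about 90 g, 180 mm long, flat on the bench. Origin on its underside under the handle near its balance point; x towards the blade, z up. Handle x -95 to 35, 18 mm wide, 26 high; blade x 35 to 85, 52 mm wide, 5 thick. To clear the nest walls keep the fingertips 11 mm or more above its underside (the upper 15 mm of the handle can be gripped).
- scraper_head (a point): Top middle of the scraper's blade, 60 mm along x from its origin.
- rod (a joint): How far the retaining rod is drawn out of its sleeve, m: 0 fully in (as at the start), at most 0.20. It slides along tray -x (towards the robot). Its spring pulls it back with 3 N at 0 plus 30 N per metre, 7 to 8.5 N at the mark.
- rod_grip (a point): On the rod's upright black grip, 90 mm above the bench, tray y 50, tray x 115 with the rod in; axes as the tray's. The grip is a block 18 (x) x 24 (y) mm, 42 to 104 mm above the bench, on the end of the 10 mm steel rod (axis 50 mm high). It moves along tray -x over the stowed tools, which reach 30 mm above the bench.
- mark: Length mark: thin dark steel fin clipped on the tray's +y rim at tray y 120, tray x -60 to -15 (differs each time). Origin at the middle of its foot, 14 mm above the bench; axes as the tray's; fin 3 mm thick (x), 22 mm wide (y), top 27 mm above the origin. The rod is at its mark when rod_grip has the same tray x as this.
- foam_rack: Bystander: white foam rack of capped tubes, 111 x 159 x about 90 mm. Origin at the middle of its underside.
- sample_box: Bystander: lidded grey box, 98 x 148 x 65 mm. Origin at the middle of its underside.
- jar: Bystander: jar, 56 mm across, 75 mm high. Origin at the middle of its underside.
Mind the look-alikes: they are no part of the job. Several things look just like the brush: the one meant starts farthest from the robot's base. There is more than one size of the scraper; the job needs the smaller.

How it is judged:
By the outcome, as a careful person would: the job done as asked, in the order asked, and still so for the second after the job is handed in, while the arm keeps its last pose, push and grip.
It also fails if it takes over 66 s, if anything falls off the work surface, if the arm or the gripper's body presses on something with over 40 N, if the wrist force passes 120 N, or if a joint passes its speed limit or range.

## Working session

There is one attempt and no reset: what is moved stays moved. The work goes in short steps, each a Python script; the robot and the scene stay as the last script left them, time stands still between calls to the robot, and variables do not carry over. Pictures are saved under pics/ and viewed, and the job is handed in when it is done.

```bash
ls; mkdir -p pics; python3 - <<'E'
from cell import *
import cv2
for n in ("scene","top"):
    f=grab_frame(n); cv2.imwrite(f"pics/{n}0.png",f["img"][:,:,::-1]); print(n,f["fx"],f["fy"],f["cx"],f["cy"],f["k1"],f["cam_to_world"])
    for t in ("tray","brush","scraper","brush_head","scraper_head","rod_grip","mark","brush_nest","scraper_nest"):
        print(n,t,[(d["centre"],round(d["score"],2)) for d in tip_of(n,t)])
print(get_state())
E
```

```text
pics
scene 492.6875762893351 492.6875762893351 327.23331692922994 230.81795565996794 0.0029832214233101594 [[ 0.58698474  0.56210812 -0.58265202  1.19830314]
 [ 0.80940698 -0.39181773  0.43742338 -0.50746537]
 [ 0.01758584 -0.72836346 -0.68496526  0.92488164]
 [ 0.          0.          0.          1.        ]]
scene tray [([316.0, 269.1], 0.89)]
scene brush [([413.1, 209.9], 0.73), ([344.6, 198.3], 0.7)]
scene scraper [([90.2, 300.0], 0.85), ([194.7, 306.0], 0.63), ([364.3, 266.9], 0.51), ([213.7, 312.0], 0.17)]
scene brush_head [([327.1, 181.4], 0.86), ([429.9, 212.2], 0.8)]
scene scraper_head [([54.6, 291.5], 0.84), ([214.9, 313.1], 0.77)]
scene rod_grip [([363.7, 265.7], 0.61)]
scene mark [([353.4, 240.3], 0.41), ([411.0, 206.0], 0.21)]
scene brush_nest [([304.0, 261.1], 0.76)]
scene scraper_nest [([319.6, 283.2], 0.94)]
top 504.73290705101016 504.73290705101016 325.53193690438434 236.63717334994223 0.037361826751546874 [[ 6.00154962e-04 -9.94428800e-01  1.05408737e-01  3.71286098e-01]
 [-9.99986174e-01 -4.61265846e-05  5.25835973e-03  1.75528562e-02]
 [-5.22420221e-03 -1.05410436
[... 558 characters left out ...]
, 0.55)]
{'clock': 1.0, 'q': array([ 1.13682431e+00,  3.26161348e-01, -1.92590775e-01,  1.05198481e+00,
        1.72389734e-05,  1.43660362e+00]), 'joint_velocities': array([-7.52019697e-04,  1.36231003e-03,  6.24278176e-04,  1.19265893e-03,
        9.44857275e-04, -8.33109998e-05]), 'tau': array([-4.35542734e-04, -4.43331850e+01,  2.62764305e+01,  9.91157758e-04,
       -8.24074573e-05, -2.46937670e-07]), 'position': array([0.16241382, 0.52550616, 0.23130541]), 'eef_rot': array([-2.52822425e+00, -1.86478209e+00, -6.87983011e-05]), 'contact_force': array([-0.36840666, -0.30278237,  0.21607865]), 'wrist_torque': array([-0.0406535 ,  0.03602433,  0.0081907 ]), 'finger_gap': 0.9952990286551395}
```

View pics/scene0.png

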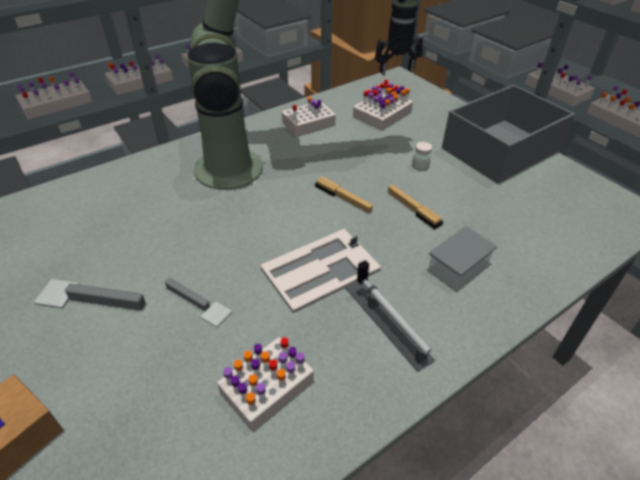

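View pics/top0.png

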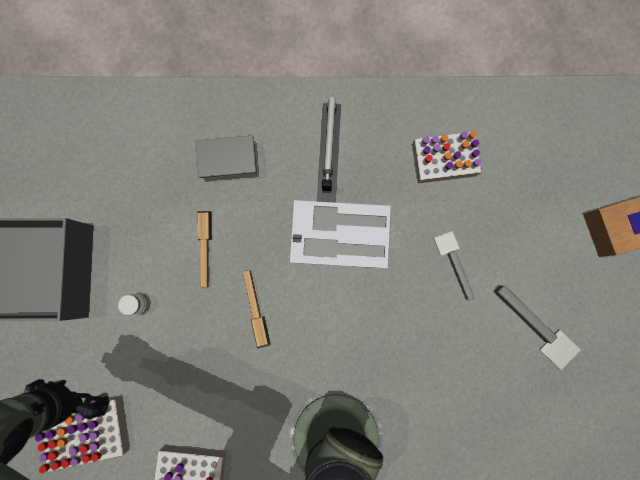

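Candidates for the brush, in the top picture, are (204,250) and (256,308). The first is farther from the base at about (336,436), so I take that one. For the scraper they are (455,265), which is small, and (535,325), which is large, so I take (455,265). Next I fit their outlines.

```bash
cat > h.py <<'E'
from cell import *
import numpy as np, cv2
from scipy.optimize import minimize
from scipy.spatial.transform import Rotation as R
def project(f,P):
    T=np.linalg.inv(f["cam_to_world"]); c=P@T[:3,:3].T+T[:3,3]
    s=c[:,:2]/c[:,2:]; s=s*(1+f["k1"]*(s**2).sum(1,keepdims=True))
    return s*f["fx"]+[f["cx"],f["cy"]]
def unproject(f,px,z):
    u=(np.array(px)-[f["cx"],f["cy"]])/f["fx"]; s=u.copy()
    for _ in range(10): s=u/(1+f["k1"]*(s**2).sum())
    d=f["cam_to_world"][:3,:3]@np.r_[s,1]; o=f["cam_to_world"][:3,3]
    return o+d*(z-o[2])/d[2]
def box(x0,x1,y0,y1,z0,z1): return np.array([[x,y,z] for x in(x0,x1) for y in(y0,y1) for z in(z0,z1)])/1000
M={"brush":[box(-95,30,-9,9,0,26),box(30,105,-17,17,0,26)],
   "scraper":[box(-95,35,-9,9,0,26),box(35,85,-26,26,0,5)],
   "tray":[box(-82.5,82.5,-120,135,0,14)]}
def place(p,P,z=0):
    c,s=np.cos(p[2]),np.sin(p[2]); return P@np.array([[c,-s,0],[s,c,0],[0,0,1]]).T+[p[0],p[1],z]
def render(f,name,p,z=0):
    S=4; m=np.zeros((480*S,640*S),np.uint8)
    for B in M[name]:
        q=project(f,place(p,B,z)); q=((q+.5)*S-.5)
        cv2.fillConvexPoly(m,cv2.convexHull(np.round(q*16).astype(np.int32)),255,shift=4)
    return cv2.resize(m,(640,480),interpolation=cv2.INTER_AREA)/255.
def fit(views,name,p0,z=0):
    def cost(p):
        c=0
        for f,m in views:
            r=render(f,name,p,z); c+=np.abs(r-m).sum()/m.sum()
        return c
    sim=np.array([p0]+[np.array(p0)+d for d in np.diag([.012,.012,.1])])
    r=minimize(cost,p0,method="Nelder-Mead",options=dict(initial_simplex=sim,xatol=1e-4,fatol=1e-4,maxiter=200))
    return r.x,r.fun
def getmask(cam,name,near):
    L=silhouettes(cam,name)
    L=[d for d in L if d["mask"].sum()>50]
    d=min(L,key=lambda d:np.hypot(*(np.array(d["centre"])-near)))
    return d["mask"],d["centre"],d["score"]
def drawpose(f,img,name,p,z=0):
    for B in M[name]:
        q=project(f,place(p,B,z)); cv2.polylines(img,[cv2.convexHull(np.round(q*16).astype(np.int32))],True,(0,0,255),1,shift=4)
E
python3 - <<'E'
from h import *
F={n:grab_frame(n) for n in("top","scene")}
out={}
for name,near in(("brush",dict(top=(204,250),scene=(413,207))),("scraper",dict(top=(455,265),scene=(200,302))),("tray",dict(top=(340,235),scene=(320,268)))):
    V={}
    for c in F:
        m,ce,s=getmask(c,name,np.array(near[c])); V[c]=(F[c],m.astype(float)); print(name,c,ce,round(s,2),m.sum())
    a=unproject(F["top"],near["top"],.02)
    p0={"brush":[*a[:2],0.0],"scraper":[*a[:2],.4],"tray":[*a[:2],0.]}[name]
    for k,v in(("top",[V["top"]]),("scene",[V["scene"]]),("both",list(V.values()))):
        p,c=fit(v,name,p0); print("  ",k,p.round(4),round(c,3))
    out[name]=p
f=F["top"]
for n,px,z in(("bh",(204.8,226.8),.026),("sh",(445.2,245.2),.005),("grip",(324.7,185.5),.09),("mark",(297.5,241.7),.014),("bn",(344.7,248.3),.004),("sn",(348.6,219.6),.004),("tray",(343.3,231.8),0)): print(n,unproject(f,px,z).round(4))
f=F["scene"]
for n,px,z in(("bh",(429.9,212.2),.026),("sh",(214.9,313.1),.005),("grip",(363.7,265.7),.09),("mark",(353.4,240.3),.014),("bn",(304,261.1),.004),("sn",(319.6,283.2),.004),("tray",(316,269.1),0)): print("s",n,unproject(f,px,z).round(4))
np.savez("poses.npz",**out)
ims=[]
for c,cr in(("top",(190,100,310,210)),("scene",(150,160,310,210))):
    im=F[c]["img"][:,:,::-1].copy()
    big=cv2.resize(im,None,fx=1,fy=1)
    for n in out: drawpose(F[c],im,n,out[n])
    x,y,w,h=cr; ims.append(cv2.resize(im[y:y+h,x:x+w],(780,528 if 0 else 300),interpolation=cv2.INTER_CUBIC) if 0 else cv2.resize(im[y:y+h,x:x+w],None,fx=2.5,fy=2.5,interpolation=cv2.INTER_NEAREST))
cv2.imwrite("pics/fit_top.png",ims[0]);cv2.imwrite("pics/fit_scene.png",ims[1])
x,y,w,h=190,195,130,160; cv2.imwrite("pics/c1.png",cv2.resize(F["top"]["img"][y:y+h,x:x+w,::-1],None,fx=3.5,fy=3.5,interpolation=cv2.INTER_CUBIC))
print(get_state()["clock"])
E
```

```text
brush top [204.8, 240.3] 0.97 839
brush scene [419.0, 209.8] 0.96 703
   top [0.4741 0.3417 0.0246] 0.096
   scene [0.473  0.343  0.0006] 0.177
   both [0.4732 0.3415 0.0265] 0.273
scraper top [455.6, 257.0] 0.85 846
scraper scene [202.6, 304.2] 0.62 921
   top [ 0.4395 -0.3131  0.3775] 0.093
   scene [ 0.4343 -0.3138  0.3484] 0.154
   both [ 0.4381 -0.3137  0.3722] 0.281
tray top [332.5, 223.9] 0.91 7877
tray scene [340.4, 278.4] 0.55 7832
   top [ 0.5187 -0.0211 -0.0604] 0.259
   scene [ 0.5155 -0.0206 -0.0647] 0.357
   both [ 0.5181 -0.0211 -0.0625] 0.621
bh [0.535  0.3381 0.026 ]
sh [ 0.489  -0.2894  0.005 ]
grip [0.6308 0.0263 0.09  ]
mark [0.4973 0.0978 0.014 ]
bn [ 0.4808 -0.0259  0.004 ]
sn [ 0.557  -0.0365  0.004 ]
tray [ 0.525  -0.0225  0.    ]
s bh [0.5362 0.3462 0.026 ]
s sh [ 0.4918 -0.2947  0.005 ]
s grip [0.6312 0.0258 0.09  ]
s mark [0.4928 0.1096 0.014 ]
s bn [ 0.4725 -0.0346  0.004 ]
s sn [ 0.556  -0.0447  0.004 ]
s tray [ 0.5098 -0.0232  0.    ]
1.4
```

View pics/fit_top.png

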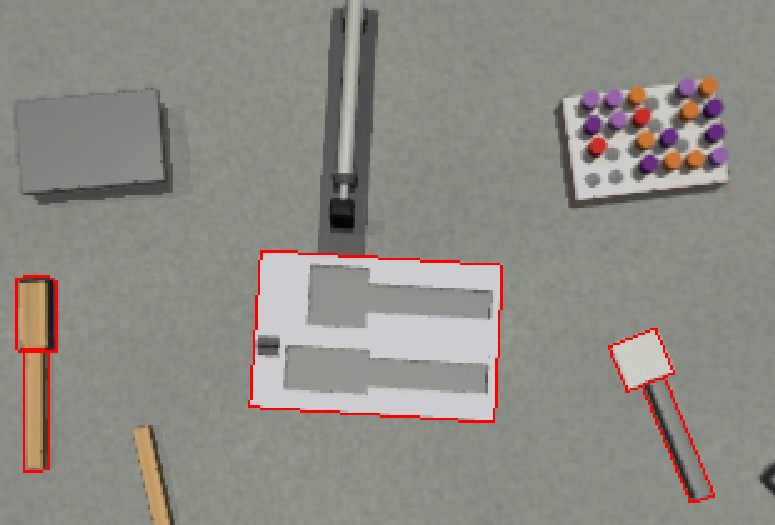

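View pics/fit_scene.png

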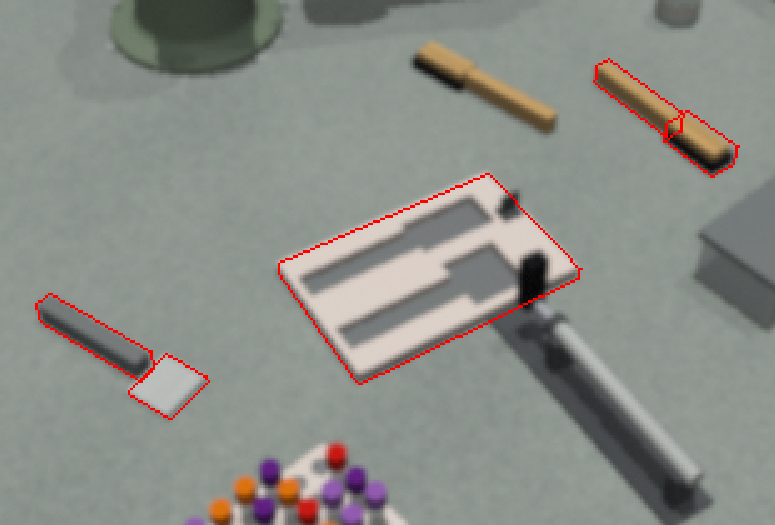

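View pics/c1.png

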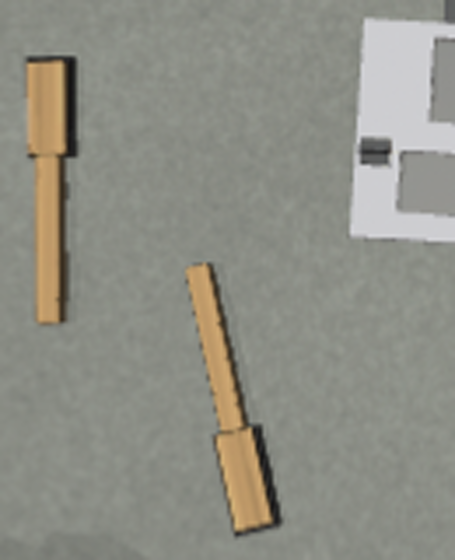

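The fits lie on the tools and the tray in both pictures: top brush (204,240), small scraper (455,257), tray (341,235), mark fin near (297,238). The crop confirms the far brush is at (204,240) and the look-alike, nearer the base, is at (256,308). I'll pick the brush.

```bash
cat >> h.py <<'E'
def rv(a): return R.from_matrix(np.array([[np.cos(a),np.sin(a),0],[np.sin(a),-np.cos(a),0],[0,0,-1]])).as_rotvec()
def tray(P,p=None):
    p=np.load("poses.npz")["tray"] if p is None else p
    return place(p,np.atleast_2d(np.array(P,float)))[0]
def plan(a0,d,pp,qq):
    # choose jaw angle a0 or a0+pi so both grasp & place reachable with smallest joint 6
    best=None
    for a in(a0,a0+np.pi,a0-np.pi):
        j=ik(pp,rv(a)); k=ik(qq,rv(a+d))
        if j is None or k is None: continue
        c=max(abs(j[5]),abs(k[5]))
        if best is None or c<best[0]-1e-3: best=(c,a,j,k)
    return best
def st(t=""):
    s=get_state(); print(t,"t",round(s["clock"],2),"p",s["position"].round(4),"gap",round(s["finger_gap"],3),"F",s["contact_force"].round(1),"q6",round(s["q"][5],2))
E
cat > pick.py <<'E'
from h import *
import sys
n=sys.argv[1]; P=np.load("poses.npz"); p=P[n]; t=P["tray"]
nest=tray([{"brush":-.039,"scraper":.039}[n],-.010,0])
d=(t[2]+np.pi/2-p[2]); d=(d+np.pi)%(2*np.pi)-np.pi
b=plan(p[2]+np.pi/2,d,[p[0],p[1],.12],[nest[0],nest[1],.12])
print("nest",nest,"d",d,"c",b[0],"a",b[1])
a=b[1]
movep([p[0],p[1],.09],rv(a)); st("above")
move_l([p[0],p[1],.012],velocity=.12); st("down")
grab(50); st("grab")
move_l([p[0],p[1],.12],velocity=.2); st("up")
movep([nest[0],nest[1],.12],rv(a+d)); st("over")
np.savez("place.npz",a=a+d,nest=nest)
for c in("top","scene"):
    f=grab_frame(c); cv2.imwrite(f"pics/{n}_over_{c}.png",f["img"][:,:,::-1])
E
python3 pick.py brush
```

```text
nest [ 0.47856101 -0.02868536  0.        ] d 1.481765524818675 c 1.7222832882874444 a 1.5973164963432136
above t 2.84 p [0.4728 0.3423 0.0904] gap 1.001 F [-0.5  0.6  0.8] q6 0.47
down t 3.64 p [0.4735 0.342  0.0126] gap 0.997 F [-0.  -0.7 -0.6] q6 0.47
grab t 4.27 p [0.4736 0.3417 0.0125] gap 0.2 F [-1.3  1.3  4.2] q6 0.47
up t 4.96 p [0.4724 0.3411 0.119 ] gap 0.194 F [-0.3  0.5 -1.9] q6 0.47
over t 6.86 p [ 0.4785 -0.0284  0.1197] gap 0.196 F [ 0.2 -0.4 -0.4] q6 -1.72
```

```bash
python3 -c "
import cv2
a=cv2.imread('pics/brush_over_top.png')[130:330,200:450];b=cv2.imread('pics/brush_over_scene.png')[160:360,200:450]
cv2.imwrite('pics/bo.png',cv2.resize(cv2.hconcat([a,b]),None,fx=1.6,fy=1.6,interpolation=cv2.INTER_CUBIC))"
```

```text
(no output)
```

View pics/bo.png

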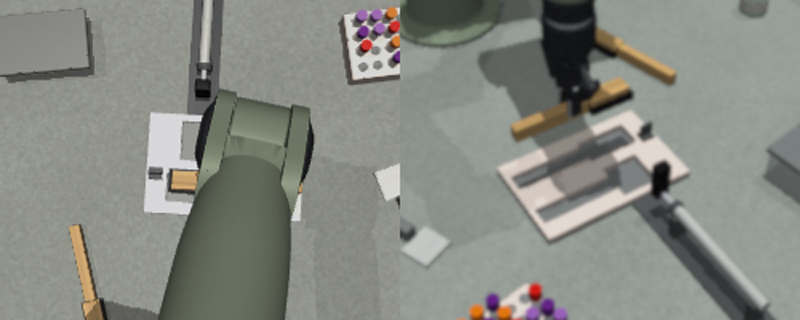

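The brush hangs level over its nest with its head towards the fin. I'll lower it with a force guard.

```bash
cat > lower.py <<'E'
from h import *
import sys
n=sys.argv[1]
P=np.load("place.npz"); x,y=P["nest"][:2]
move_l([x,y,.035],velocity=.15)
hit=move_l([x,y,.0155],velocity=.04,until_force=8); st(f"hit {hit}")
if hit and get_state()["position"][2]>.021: sys.exit("stopped high")
let_go(); st("open")
move_l([x,y,.12],velocity=.2); st("up")
E
python3 lower.py brush
```

```text
hit True t 8.16 p [ 0.4786 -0.0287  0.0164] gap 0.195 F [-0.8 -0.4  6. ] q6 -1.72
open t 8.83 p [ 0.4781 -0.0286  0.0161] gap 1.002 F [ 0.5  0.7 -1. ] q6 -1.72
up t 9.5 p [ 0.4781 -0.0286  0.1195] gap 1.0 F [-0.5 -0.8 -0.4] q6 -1.72
```

It seated at 16.4 mm, which is the grasp height of 12.5 mm plus the 4 mm floor. Next is the scraper.

```bash
python3 pick.py scraper; python3 -c "
import cv2
a=cv2.imread('pics/scraper_over_top.png')[130:330,200:450];b=cv2.imread('pics/scraper_over_scene.png')[160:360,200:450]
cv2.imwrite('pics/so.png',cv2.resize(cv2.hconcat([a,b]),None,fx=1.6,fy=1.6,interpolation=cv2.INTER_CUBIC))"
```

```text
nest [ 0.55640867 -0.03355802  0.        ] d 1.1360794254999487 c 1.700948182342775 a 1.9430025956619394
above t 10.62 p [ 0.4379 -0.3124  0.0894] gap 0.995 F [-0.8  0.1 -0.2] q6 -1.13
down t 11.42 p [ 0.4387 -0.3137  0.0125] gap 0.997 F [ 0.4 -0.1 -0.5] q6 -1.13
grab t 12.04 p [ 0.4384 -0.314   0.0124] gap 0.196 F [-0.5  0.   3.9] q6 -1.13
up t 12.73 p [ 0.4375 -0.3131  0.1191] gap 0.193 F [-0.2 -0.2 -0.9] q6 -1.13
over t 13.9 p [ 0.5561 -0.0344  0.1195] gap 0.194 F [-0.2 -0.9 -0.3] q6 -1.7
```

View pics/so.png

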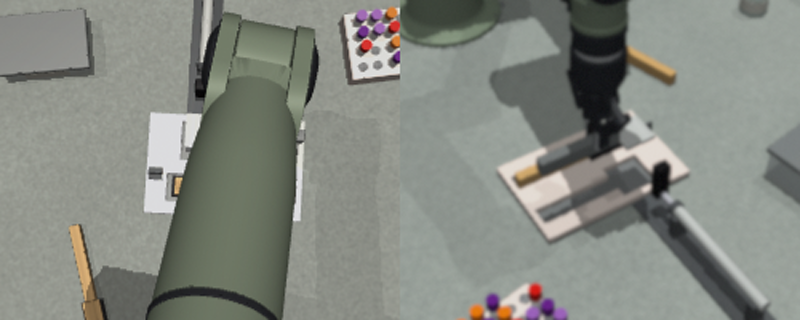

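The scraper is level over its nest with the blade towards the fin, and the brush sits in its slot. I'll lower it the same way.

```bash
cat >> lower.py <<'E'
if n=="scraper":
    movep([.42,-.3,.25],rv(P["a"])); st("clear")
    for c in("top","scene"):
        f=grab_frame(c); cv2.imwrite(f"pics/after_{c}.png",f["img"][:,:,::-1])
        for k in("mark","rod_grip"): print(c,k,[(d["centre"],round(d["score"],2)) for d in tip_of(c,k)])
        for k in("mark","rod_grip"):
            for d in silhouettes(c,k):
                ys,xs=np.nonzero(d["mask"]); print(c,"sil",k,d["centre"],round(d["score"],2),len(xs),xs.min(),xs.max(),ys.min(),ys.max())
E
python3 lower.py scraper; python3 -c "
import cv2
a=cv2.imread('pics/after_top.png')[170:280,280:400];b=cv2.imread('pics/after_scene.png')[220:320,250:390]
cv2.imwrite('pics/at.png',cv2.resize(a,None,fx=5,fy=5,interpolation=cv2.INTER_CUBIC));cv2.imwrite('pics/as.png',cv2.resize(b,None,fx=5,fy=5,interpolation=cv2.INTER_CUBIC))"
```

```text
hit True t 15.2 p [ 0.5563 -0.0336  0.0164] gap 0.195 F [-0.5  0.7  4.9] q6 -1.7
open t 15.88 p [ 0.5558 -0.0335  0.016 ] gap 0.999 F [-1.1 -0.3  0.1] q6 -1.7
up t 16.54 p [ 0.5559 -0.0334  0.1194] gap 1.0 F [-0.1 -0.  -0.4] q6 -1.7
clear t 17.78 p [ 0.4201 -0.2991  0.2491] gap 1.0 F [-0.1  0.2 -0.4] q6 -2.27
top mark []
top rod_grip [([322.5, 182.8], 0.67), ([296.7, 239.3], 0.17)]
top sil mark [296.0, 237.9] 0.43 64 292 300 234 241
top sil rod_grip [325.4, 182.9] 0.61 131 321 331 174 190
scene mark [([354.1, 242.4], 0.54)]
scene rod_grip [([362.2, 263.4], 0.6)]
scene sil rod_grip [363.1, 268.8] 0.84 269 357 369 259 286
```

View pics/at.png

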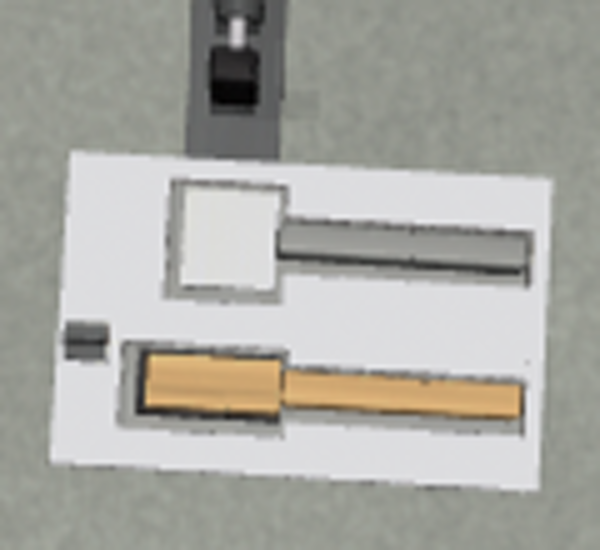

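View pics/as.png

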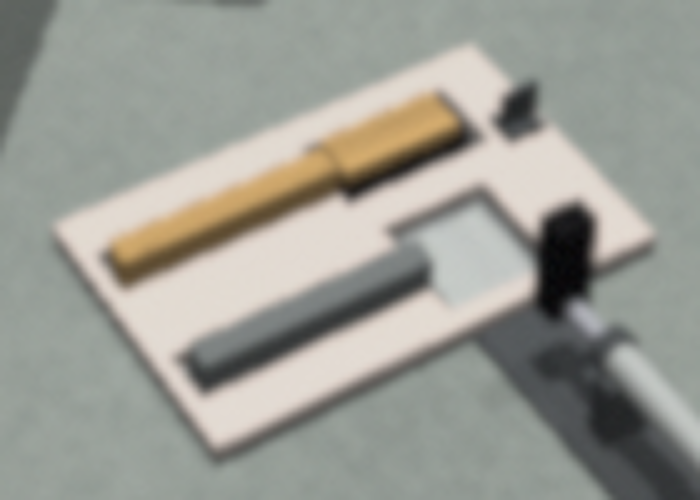

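Both tools lie inside their own nests. Next I'll measure the mark closely: about (296,238) in the top picture, (354,242) in the scene one.

```bash
python3 -c "
import cv2
T=cv2.imread('pics/after_top.png');S=cv2.imread('pics/after_scene.png')
a=T[228:248,285:310];b=S[230:255,342:367]
a=cv2.resize(a,(400,320),interpolation=cv2.INTER_NEAREST);b=cv2.resize(b,(400,400),interpolation=cv2.INTER_NEAREST)
a=cv2.copyMakeBorder(a,0,80,0,0,cv2.BORDER_CONSTANT)
cv2.imwrite('pics/mk.png',cv2.hconcat([a,b]))
g=cv2.cvtColor(T,cv2.COLOR_BGR2GRAY);print(g[230:246,290:304])"
```

```text
[[150 149 220 221 220 221 221 221 221 221 220 221 221 221]
 [147 149 220 221 221 221 220 220 221 221 220 220 220 221]
 [147 162 220 220 221 220 220 221 220 221 221 221 221 220]
 [148 162 220 221 221 220 220 220 221 220 221 220 221 220]
 [149 164 220 152 149 150 150 171 171 172 173 195 220 221]
 [151 166 220 111 105 105 106 112 113 112 112 132 219 221]
 [153 182 172 104 101 101 101 102 101 102 101 120 219 221]
 [152 184 162  90  86  86  87 101 101 102  88 104 219 221]
 [150 186 148  71  54  53  52  57  57  48  42 108 218 220]
 [149 202 187 100  95  95  95  96  95  94  94 181 220 220]
 [150 204 193 106 102 101 102 102 102 102 102 189 220 220]
 [146 203 192  91  86 101 101 103 103 103 103 175 220 221]
 [143 203 218 210 209 210 168 166 166 181 183 174 220 220]
 [148 218 221 221 220 220 217 216 216 218 218 216 220 220]
 [149 220 221 221 221 220 220 221 221 221 221 221 220 221]
 [145 219 220 221 221 221 221 220 220 221 220 220 221 221]]
```

View pics/mk.png

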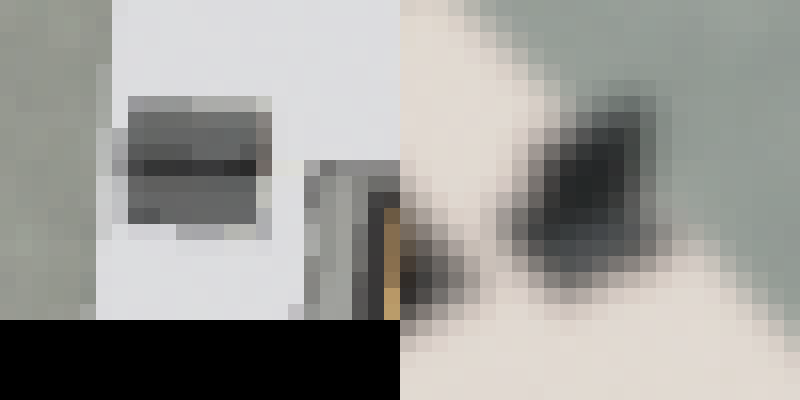

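```bash
python3 - <<'E'
from h import *
from scipy.optimize import least_squares
F=grab_frame("top"); g=cv2.cvtColor(F["img"],cv2.COLOR_RGB2GRAY)
P=np.load("poses.npz"); t=P["tray"]
# white mask on top face, filled, fractional coverage
for c in("top","scene"):
    F=grab_frame(c); g=cv2.cvtColor(F["img"],cv2.COLOR_RGB2GRAY).astype(float)
    hsvs=F["img"].max(2).astype(int)
    r=cv2.dilate((render(F,"tray",t)>0).astype(np.uint8),np.ones((9,9)))
    w=((g>185)&(r>0)).astype(np.uint8)
    n,l,s,_=cv2.connectedComponentsWithStats(w); k=1+np.argmax(s[1:,4]); w=(l==k).astype(np.uint8)
    cs,_=cv2.findContours(w,cv2.RETR_EXTERNAL,cv2.CHAIN_APPROX_NONE); h=cv2.convexHull(max(cs,key=len))
    m=np.zeros((480,640),np.uint8); cv2.fillConvexPoly(m,h,1)
    M["plate"]=[box(-82.5,82.5,-120,135,14,14)]
    p,co=fit([(F,m.astype(float))],"plate",t); print(c,p.round(4),round(co,3))
    if c=="top": pt=p
    px=dict(top=(296.8,237.87),scene=(354.1,242.4))[c]
    W=unproject(F,px,.0145); cc,ss=np.cos(p[2]),np.sin(p[2]); d=W[:2]-p[:2]
    print(" mark world",W.round(4),"tray",(cc*d[0]+ss*d[1]).round(4),(-ss*d[0]+cc*d[1]).round(4))
    M["fin"]=[box(-1.5,1.5,-11,11,14,41)]; M["grip"]=[box(-9,9,-12,12,42,104)]
    for n,hz in(("rod_grip",.09),):
        for z in silhouettes(c,n)[:1]:
            gw=tray([.115,.05,0],p); q,co=fit([(F,z["mask"].astype(float))],"grip",[*gw[:2],p[2]]); d=q[:2]-p[:2]
            print(" grip expected",gw.round(4),"fit",q.round(4),round(co,2),"tray",(cc*d[0]+ss*d[1]).round(4),(-ss*d[0]+cc*d[1]).round(4))
    im=F["img"][:,:,::-1].copy()
    for mx in(-.015-.0,-.02,-.025,-.03):
        q=project(F,np.array([tray([mx,.12,.014],p)])); print(" ",mx,q.round(2))
np.savez("tray2.npz",t=pt)
E
```

```text
top [ 0.5187 -0.021  -0.0582] 0.017
 mark world [0.5073 0.0997 0.0145] tray -0.0184 0.1198
 grip expected [0.6364 0.0223 0.    ] fit [6.373e-01 2.190e-02 1.000e-04] 0.22 tray 0.116 0.0497
  -0.015 [[296.82 236.6 ]]
  -0.02 [[296.7 238.5]]
  -0.025 [[296.57 240.4 ]]
  -0.03 [[296.45 242.3 ]]
scene [ 0.5146 -0.0213 -0.0549] 0.016
 mark world [0.5005 0.1059 0.0145] tray -0.0211 0.1262
 grip expected [0.6322 0.0223 0.    ] fit [ 0.6335  0.0237 -0.014 ] 0.17 tray 0.1162 0.0514
  -0.015 [[353.49 244.8 ]]
  -0.02 [[352.4  243.65]]
  -0.025 [[351.31 242.52]]
  -0.03 [[350.23 241.39]]
```

```bash
python3 - <<'E'
from h import *
M["mk"]=[box(-10,10,-11,11,14,15.5),box(-1.5,1.5,-11,11,14,41)]
for c,p,lo in(("top",[.5187,-.021,-.0582],(286,228,308,248)),("scene",[.5146,-.0213,-.0549],(343,231,362,251))):
    F=grab_frame(c); g=cv2.cvtColor(F["img"],cv2.COLOR_RGB2GRAY)
    for th in ((150,170) if c=="top" else (90,105,115,125)):
        m=np.zeros((480,640)); x0,y0,x1,y1=lo; m[y0:y1,x0:x1]=g[y0:y1,x0:x1]<th
        n,l,s,_=cv2.connectedComponentsWithStats(m.astype(np.uint8)); 
        b=tray([-.018,.12,0],np.array(p)); q0=project(F,np.array([[b[0],b[1],.02]]))[0]
        k=l[int(round(q0[1])),int(round(q0[0]))]; m=(l==k).astype(float)
        def cost(v): 
            w=tray([v[0],v[1],0],np.array(p)); return np.abs(render(F,"mk",[w[0],w[1],p[2]])-m).sum()/m.sum()
        r=minimize(cost,[-.018,.12],method="Nelder-Mead",options=dict(initial_simplex=[[-.018,.12],[-.010,.12],[-.018,.126]]))
        print(c,th,m.sum(),r.x.round(4),round(r.fun,3))
E
```

```text
top 150 62.0 [-0.0179  0.1193] 0.181
top 170 69.0 [-0.018  0.12 ] 0.168
scene 90 50.0 [-0.0201  0.1213] 0.775
scene 105 56.0 [-0.0192  0.1209] 0.591
scene 115 65.0 [-0.0175  0.1211] 0.379
scene 125 76.0 [-0.0174  0.1215] 0.193
```

The mark is at tray x about -18 mm, and both views agree within 1 mm. I'll grip the rod, push it gently onto its inner stop as a reference, then draw it 133 mm.

```bash
cat > rod.py <<'E'
from h import *
t=np.array([.517,-.021,-.0582]); ex=np.array([np.cos(t[2]),np.sin(t[2]),0])
g=tray([.1155,.05,0],t); e=g-ex*.133
b=plan(t[2],0,[*g[:2],.12],[*e[:2],.071]); print(g,e,b[0],b[1]); a=b[1]
movep([*g[:2],.17],rv(a)); st("above")
hit=move_l([*g[:2],.071],velocity=.08,until_force=10); st(f"down {hit}")
if hit: raise SystemExit
grab(70); st("grab")
s=get_state()["position"]
hit=move_l(list(s+ex*.012),velocity=.02,until_force=12); st(f"stop {hit}")
s=get_state()["position"]; d=s-t*[1,1,0]; print("tray x at stop",d@ex)
np.savez("rod.npz",s=s,ex=ex)
for c in("top","scene"):
    f=grab_frame(c); cv2.imwrite(f"pics/rodgrip_{c}.png",f["img"][:,:,::-1])
E
python3 rod.py; python3 -c "
import cv2
b=cv2.imread('pics/rodgrip_scene.png')[180:340,240:450]
cv2.imwrite('pics/rg.png',cv2.resize(b,None,fx=3.5,fy=3.5,interpolation=cv2.INTER_CUBIC))"
```

```text
[0.6352128  0.02219704 0.        ] [0.50243799 0.02993327 0.        ] 1.5478700088765418 -0.0582
above t 21.82 p [0.6352 0.0219 0.1701] gap 1.001 F [-0.4  0.6 -0.1] q6 1.55
down False t 23.22 p [0.6357 0.0222 0.0716] gap 1.001 F [-0.2 -0.3  0. ] q6 1.55
grab t 23.85 p [0.6336 0.0223 0.0712] gap 0.199 F [-5.5 -0.5  6.1] q6 1.55
stop True t 24.13 p [0.6335 0.0223 0.0713] gap 0.198 F [-2.5 -0.3  5.8] q6 1.55
tray x at stop 0.11379009000050286
```

View pics/rg.png

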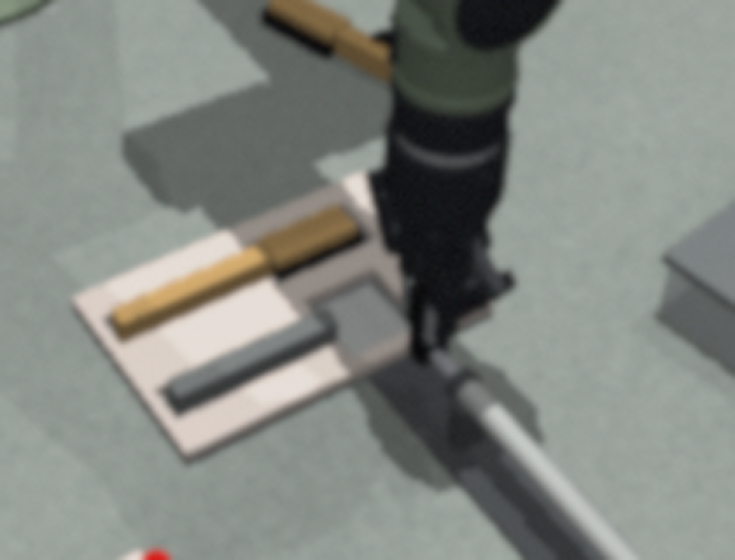

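The grip is held, and the rod was on its stop at TCP x = 0.6335 (the arm deflected against it). Now I'll draw it out.

```bash
python3 - <<'E'
from h import *
D=np.load("rod.npz"); s,ex=D["s"],D["ex"]
tgt=s-ex*.133; move_l(list(tgt),velocity=.08); st("drawn")
x=get_state()["position"]; err=(s-x)@ex-.133; print("drawn mm",((s-x)@ex)*1e3)
if abs(err)>.0005:
    move_l(list(tgt+ex*err),velocity=.02); x=get_state()["position"]; print("drawn mm",((s-x)@ex)*1e3)
sleep(.5); st("hold")
for c in("top","scene"):
    f=grab_frame(c); cv2.imwrite(f"pics/end_{c}.png",f["img"][:,:,::-1])
    print(c,[(d["centre"],round(d["score"],2)) for d in tip_of(c,"rod_grip")])
T=np.linalg.norm
E
python3 -c "
import cv2
b=cv2.imread('pics/end_scene.png')[180:340,240:450]
cv2.imwrite('pics/es.png',cv2.resize(b,None,fx=3.5,fy=3.5,interpolation=cv2.INTER_CUBIC))"
```

```text
drawn t 26.04 p [0.5015 0.0298 0.0713] gap 0.194 F [ 6.8 -1.5 -0.7] q6 1.54
drawn mm 132.23279066087215
drawn mm 132.91787614472568
hold t 26.79 p [0.5008 0.0299 0.0713] gap 0.199 F [ 5.7  0.2 -2.5] q6 1.54
top []
scene [([332.1, 232.9], 0.52)]
```

View pics/es.png

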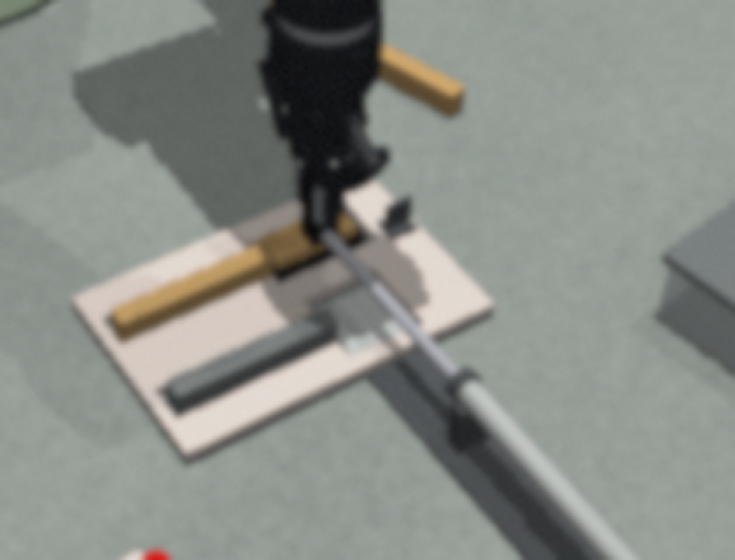

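View pics/end_top.png

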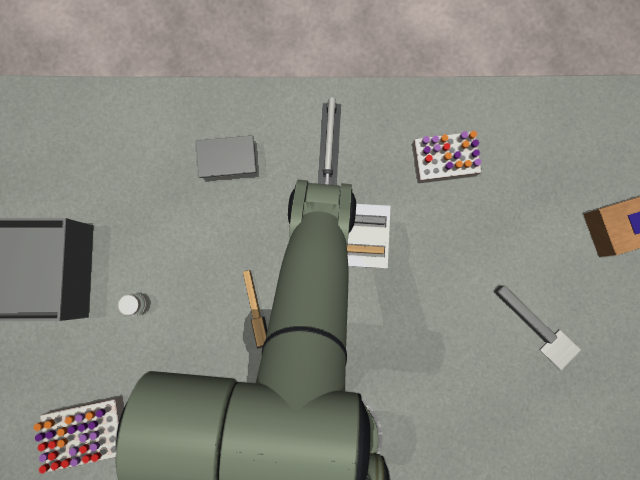

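```bash
python3 - <<'E'
from h import *
F=grab_frame("scene"); t=np.array([.5146,-.0213,-.0549])
for x in(.115,-.013,-.018,-.023): print(x,project(F,np.array([tray([x,.05,.09],t)])).round(1), project(F,np.array([tray([x,.05,.05],t)])).round(1))
im=F["img"][:,:,::-1].copy()
M["grip"]=[box(-9,9,-12,12,42,104)]; w=tray([-.018,.05,0],t); drawpose(F,im,"grip",[w[0],w[1],t[2]])
a=cv2.resize(F["img"][210:265,305:370,::-1],None,fx=6,fy=6,interpolation=cv2.INTER_CUBIC)
b=cv2.resize(im[210:265,305:370],None,fx=6,fy=6,interpolation=cv2.INTER_NEAREST)
cv2.imwrite("pics/chk.png",cv2.hconcat([a,b]))
E
```

```text
0.115 [[362.8 266.6]] [[361.7 278.1]]
-0.013 [[332.3 234. ]] [[331.9 245.5]]
-0.018 [[331.2 232.8]] [[330.8 244.3]]
-0.023 [[330.1 231.6]] [[329.8 243.1]]
```

View pics/chk.png

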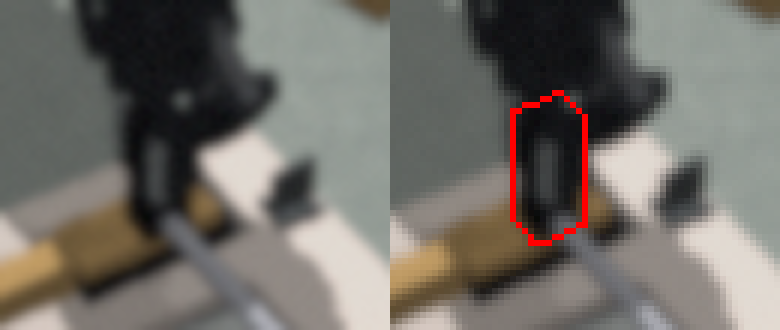

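```bash
python3 - <<'E'
from h import *
st("before"); s=np.load("rod.npz"); print(((s["s"]-get_state()["position"])@s["ex"])*1e3); print(sign_off())
E
```

```text
before t 27.04 p [0.5009 0.0299 0.0713] gap 0.2 F [ 6.2 -0.9 -1.9] q6 1.54
132.86961589430965
the job is handed in; nothing more can be done
None
```

Both tools are stowed, and the arm is holding the rod's grip at the mark. I handed the job in at 27.0 s of the 66 s allowed; it reports no verdict.

- **Tools:** I laid the farther brush and the smaller scraper in their own nests and let go of both. Each touched the tray floor at a fingertip height of 16.4 mm, which matches the pick-up height plus the 4 mm floor. Pictures taken afterwards show both lying inside their outlines.
- **Rod:** I gripped it at 70 N and used its inner stop as the zero. I then drew it 132.9 mm, for a mark measured at tray x about -18 mm. It is still held there, with 6 to 7 N of spring pull.
- **Bystanders:** in the last top picture the tube rack, sample box and jar look to be where they started.

**Checks that disagreed:**
- **Camera positions:** absolute positions from the two cameras differ by up to about 4 mm. I therefore took the draw length as a relative measure (mark against the tray, then arm travel from the stop).
- **Mark position:** it came out between -17.4 and -18.4 mm in the readings I used. Poorer scene-camera readings gave -19.2 to -21.1 mm.
- **Final grip position:** in the last scene picture the grip lies about 1 pixel from the predicted spot by the network's point, and up to 2 pixels off in the overlay. By picture alone the grip is therefore confirmed only to within several millimetres.

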